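# Start the parts cleaner with three light key presses

### The arm

A 6-joint arm with a two-finger parallel gripper is mounted at the origin on a cart in front of the work surface, level with it; the furniture and walls round the work are solid. World frame = base frame: x ahead of the robot, y to its left, z up, the work surface at z = 0. Lengths are in mm, angles in rad, forces in N, time in s.
With the tool pointing down it reaches from about 350 to 850 mm from the base axis. Payload 8.1 kg.
Tool frame: the origin (TCP) lies between the finger pads; the fingertips stand 22 mm ahead of it and the grasp point (between the pads) lies 3 mm ahead of it; x points along the fingers, y is the direction in which the jaws open and shut, and the axes are right-handed (so a half turn about x gives the same grasp; the last joint's range is limited). The gripper opens to 85 mm and grips with 20 to 120 N. Pads are 22 mm wide; open, the fingers measure 114 mm over their backs; the gripper's body (76 mm by 85 mm) begins 54 mm behind the grasp point. The pads swing forward as they close: fully open they stand 13 mm farther back than shut.
Start: joints at [1.242, 0.13, 1.488, -0, 1.523, -0.085], TCP at [144.813, 582.267, 253.292] pointing down, gripper open.
Joint ranges: [-2.96, 2.96], [-0.89, 2.26], [0.02, 2.5], [-1.34, 4.48], [0, 2.73], [-2.66, 2.66]. Speed limits (rad/s): [2.39, 2.39, 2.79, 3.14, 3.14, 3.14].

### API

Orientations are given as a unit quaternion [x, y, z, w].
In Python, from bench import manip gives the robot as it stands.
- The arm moves only by the tool arm_command, never from a script. Its argument "increments" is a list that holds one entry, the list of rows, each a list of 5 numbers: the shift along the world's x, y, z in cm, then the turn about the world's z in rad, then the finger opening in cm, from 0 to 8.54. A call has 1 to 12 rows; each row shifts and turns the commanded pose from where the row before left it; what a row does not reach is not made up. A row lasts 1/8 s, in which the tool goes at most 62.5 mm and 10.7 degrees, less where a joint would pass 70% of its speed; a pose out of reach is approached as far as the arm can. A call is refused whole if a number of a shift passes 6.25 or a number of a turn 0.188, either way. A call with a gripper value outside its range is refused whole. The fingers move at their own pace and stop on an object; the grip force is fixed at half the most. Time passes only in rows, so rows that do not move let the fingers close. It gives the time, the measured TCP pose, the force and the opening at its end, in the units of the state.
- manip.sense(): the state, without advancing time (a new reading comes with each control period).
- manip.get_image(name): name is "side" or "top" or "wrist"; returns a dict with "image" (480x640x3 uint8, red, green, blue), "fx", "fy", "cx", "cy" (pixels), "T" (4x4, takes a point from camera to world coordinates). Camera axes: x right, y down, z forward; pixel columns grow to the right and rows downward; lengths in mm; the calibration is good to about 2 mm. A picture is of the moment at which its call begins. There is no depth.
- manip.close_job(): hands the job in, once; it reports no verdict.
The state is a dict: "t": time; "joint_pos": joint angles; "qvel": joint speeds; "tau": joint torques, N m; "position": TCP position; "tcp_rot": TCP orientation; "ft_force": force on the tool from outside, world axes, zero at the start; "torque": the same for the moment, N m; "grip_width": finger opening in mm.
Only numpy, scipy, OpenCV 4.12 (cv2) and the standard library are available. Lean on these libraries where they do the work, as an engineer would, in place of code of your own. Each camera call takes 0.05 s, during which the arm holds its last target. There are 200 camera calls.

### The job

Start the parts cleaner: with your fingertips press its white key (wake), then the blue key (gentle programme), then the green key (start), each lightly but all the way down so that it stays down. Leave the red stop key alone, do not push hard on the keys or the machine, and do not lift or shift the tank lid or the jar, cup and loupe standing round it. Finish with the hand clear.

Things in the scene. Friction and masses are not known exactly. Their poses are not given: they have to be found in the camera images.
- cleaner: white ultrasonic parts cleaner, fixed to the bench, 230 (x) x 240 (y) mm; origin under it at bench height; its x axis points from the key deck towards the tank. The flat key deck, 55 mm high, is the near part, x -120 to -32 mm; the tank with its lid is the rear part, x -32 to 110 mm
- tank_lid: loose flat steel lid on the tank, 142 x 240 mm, 0.3 kg, with a black bar handle; origin at the underside of its rim; the top of the lid is 67 mm and the handle 89 mm above the bench. Leave it lying where it is
- white_socket: black collar (40 mm diameter, 4 mm high) of the white key, fixed on the key deck; origin on the deck surface, on the key's axis, z up. The four keys stand in one row along the cleaner's y axis, 78 mm in front of the cleaner's origin, 52 mm apart, in any order
- white_top (a point): centre of the top face of the round white key (to be pressed), 33 mm diameter; 18 mm above the deck (73 mm above the bench) when up; goes down with the key
- white_key (a joint): travel of the white key, m: about 0 = up, 0.008 = fully down (10 mm still standing above the deck). It resists with about 2.5 N, does not spring back but stays where it is left, and stops at 0.008 on a soft cushion: pushed further it yields about 1 mm per 2.5 N (hard after 6 mm) and comes back by that much when let go
- blue_socket: black collar (40 mm diameter, 4 mm high) of the blue key, fixed on the key deck; origin on the deck surface, on the key's axis, z up. The four keys stand in one row along the cleaner's y axis, 78 mm in front of the cleaner's origin, 52 mm apart, in any order
- blue_top (a point): centre of the top face of the round blue key (to be pressed), 33 mm diameter; 18 mm above the deck (73 mm above the bench) when up; goes down with the key
- blue_key (a joint): travel of the blue key, m: about 0 = up, 0.008 = fully down (10 mm still standing above the deck). It resists with about 2.5 N, does not spring back but stays where it is left, and stops at 0.008 on a soft cushion: pushed further it yields about 1 mm per 2.5 N (hard after 6 mm) and comes back by that much when let go
- green_socket: black collar (40 mm diameter, 4 mm high) of the green key, fixed on the key deck; origin on the deck surface, on the key's axis, z up. The four keys stand in one row along the cleaner's y axis, 78 mm in front of the cleaner's origin, 52 mm apart, in any order
- green_top (a point): centre of the top face of the round green key (to be pressed), 33 mm diameter; 18 mm above the deck (73 mm above the bench) when up; goes down with the key
- green_key (a joint): travel of the green key, m: about 0 = up, 0.008 = fully down (10 mm still standing above the deck). It resists with about 2.5 N, does not spring back but stays where it is left, and stops at 0.008 on a soft cushion: pushed further it yields about 1 mm per 2.5 N (hard after 6 mm) and comes back by that much when let go
- red_socket: black collar (40 mm diameter, 4 mm high) of the red key, fixed on the key deck; origin on the deck surface, on the key's axis, z up. The four keys stand in one row along the cleaner's y axis, 78 mm in front of the cleaner's origin, 52 mm apart, in any order
- red_top (a point): centre of the top face of the round red key (to be left alone), 33 mm diameter; 18 mm above the deck (73 mm above the bench) when up; goes down with the key
- red_key (a joint): travel of the red key, m: about 0 = up, 0.008 = fully down (10 mm still standing above the deck). It resists with about 2.5 N, does not spring back but stays where it is left, and stops at 0.008 on a soft cushion: pushed further it yields about 1 mm per 2.5 N (hard after 6 mm) and comes back by that much when let go
- glass_jar: loose small glass jar with black lid, 45 mm diameter, 40 mm high, standing to the left of the cleaner; origin under its centre
- lidded_cup: loose small black cup with a clear lid, 26 mm diameter, 26 mm high, standing to the right of the cleaner; origin under its centre
- eye_loupe: loose black eye loupe, 36 mm diameter, 39 mm high, standing in front of the key deck; origin under its centre

How it is judged (in metres and radians):
On the way, in this order (a step that is already met when the one before it is completed fails the run):
1. the white key is pressed down (value of joint white_key above 0.005 m), for 0.1 s.
2. the blue key is pressed down (value of joint blue_key above 0.005 m), for 0.1 s.
3. the green key is pressed down (value of joint green_key above 0.005 m), for 0.1 s.
At the end, for the whole second after the job is handed in: the white, blue and green keys are down by more than 5 of their 8 mm, the red key by less than 2 mm, and the lid, jar, cup and loupe are within 15 mm of where they began (value of joint each of white_key, blue_key, green_key above 0.005 m and value of joint red_key below 0.002 m and distance of each of tank_lid, glass_jar, lidded_cup, eye_loupe from where it was at the start of the episode below 0.015 m); the robot touches nothing.
It fails at once if the red key is pressed (2 mm or more) (value of joint red_key above 0.002 m).
It fails at once if the blue key is pressed (3 mm) before the white key is down (5 mm) (value of joint blue_key above 0.003 m and value of joint white_key below 0.005 m).
It fails at once if the green key is pressed (3 mm) before the blue key is down (5 mm) (value of joint green_key above 0.003 m and value of joint blue_key below 0.005 m).
It fails at once if a key, the machine or its lid is pushed with more than 20 N (contact force between anything else and white_socket above 20 N or contact force between anything else and blue_socket above 20 N or contact force between anything else and green_socket above 20 N or contact force between anything else and red_socket above 20 N or contact force between any of the fingers, the arm and cleaner above 20 N or contact force between any of the fingers, the arm and tank_lid above 20 N).
It fails at once if the tank lid, jar, cup or loupe is lifted or shifted by 15 mm or more (distance of any of tank_lid, glass_jar, lidded_cup, eye_loupe from where it was at the start of the episode above 0.015 m).
It also fails if it takes over 35 s, if anything falls off the work surface, if the arm or the gripper's body presses on something with over 40 N, if the wrist force passes 120 N, or if a joint passes its speed limit or range.

## Working session

There is one attempt and no reset: what is moved stays moved. The work goes in short steps, Python scripts to look and compute and a tool call to move; the robot and the scene stay as the last step left them, time stands still between calls to the robot, and variables do not carry over. Pictures are saved under pics/ and viewed, about 8 in all and at most 12, crops included, and the job is handed in when it is done.

Besides the shell and the picture viewer there is one more tool, called after "Emit:" by a JSON object that holds its "api" and its "payload", one argument or row to a line. arm_command: Moves the arm, as the interface text tells. Its arguments: {"type":"object","properties":{"increments":{"type":"array"}},"required":["increments"]}

```bash
mkdir -p pics
python3 - <<'E'
from bench import manip
import cv2,pickle
d={}
for n in("top","side"):
    r=manip.get_image(n);d[n]=r
    cv2.imwrite(f"pics/{n}0.png",r["image"][:,:,::-1])
pickle.dump(d,open("d0.pkl","wb"))
s=manip.sense();print(s["t"],s["position"],s["tcp_rot"],s["ft_force"],s["grip_width"])
E
```

```text
0.1 [144.65729881 581.81757058 252.32553612] [ 0.08539289  0.70198753 -0.08658202  0.70173009] [ 0.75138408 -0.68844792  0.16038665] 85.63140745241404
```

View pics/top0.png

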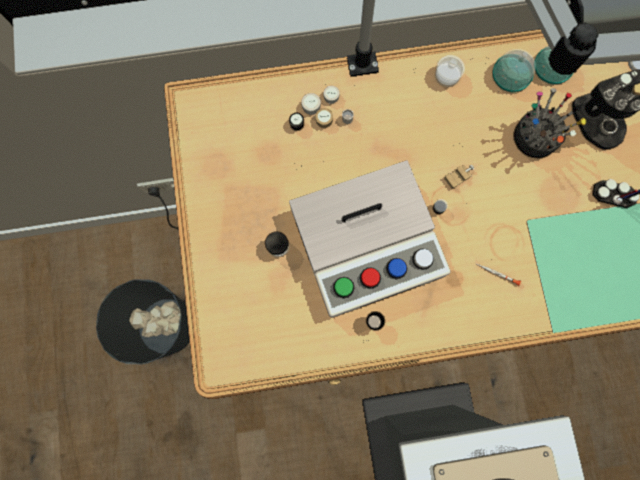

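View pics/side0.png

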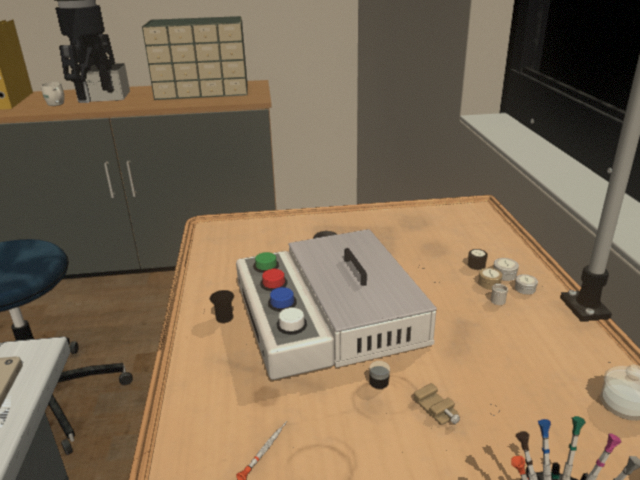

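Top view: key row green (344,287), red (370,278), blue (397,268), white (423,258). The side view shows the same order. Next, refine the positions by colour.

```bash
cat > h.py <<'E'
import numpy as np,cv2
def toworld(r,uv,z):
    T=np.array(r["T"]);d=T[:3,:3]@np.array([(uv[0]-r["cx"])/r["fx"],(uv[1]-r["cy"])/r["fy"],1])
    o=T[:3,3];return o+d*(z-o[2])/d[2]
def toimg(r,p):
    T=np.array(r["T"]);c=T[:3,:3].T@(np.array(p)-T[:3,3]);return np.array([r["fx"]*c[0]/c[2]+r["cx"],r["fy"]*c[1]/c[2]+r["cy"]])
def blob(r,seed,tol=45,box=22):
    im=cv2.cvtColor(r["image"],cv2.COLOR_RGB2LAB).astype(float)
    u,v=seed;m=(np.linalg.norm(im-np.median(im[v-2:v+3,u-2:u+3],axis=(0,1)),axis=2)<tol).astype(np.uint8)
    w=np.zeros_like(m);w[v-box:v+box,u-box:u+box]=1
    n,l,s,c=cv2.connectedComponentsWithStats(m*w,connectivity=4);k=l[v,u];return c[k],s[k]
E
python3 - <<'E'
import pickle;from h import *
d=pickle.load(open("d0.pkl","rb"))
S={"top":dict(green=(344,287),red=(370,278),blue=(397,268),white=(423,258)),"side":dict(green=(265,261),red=(273,280),blue=(282,298),white=(291,319))}
for n in S:
    print(n,np.array(d[n]["T"])[:3,3].round())
    for k,s in S[n].items():
        c,st=blob(d[n],s,35);print(k,c.round(1),st,toworld(d[n],c,73).round(1))
for n,p in dict(loupe=(375,321),cup=(440,207),jar=(277,243)).items():print(n,toworld(d["top"],p,35).round())
for p in[(290,201),(406,163),(448,272),(330,313)]:print(toworld(d["top"],p,60).round())
E
```

```text
top [ 327.  259. 1036.]
green [343.6 286.1] [335 278  18  17 227] [442.5 216.1  73. ]
red [370.3 276.6] [362 268  17  18 231] [452.1 165.7  73. ]
blue [397.3 266.9] [389 259  18  17 235] [461.8 114.1  73. ]
white [423.6 257.4] [416 249  16  17 217] [471.5  63.3  73. ]
side [ 453. -518.  499.]
green [265.3 259.9] [254 252  23  18 294] [443.  203.2  73. ]
red [273.1 277.6] [262 269  22  19 334] [452.7 152.   73. ]
blue [281.6 297. ] [270 287  24  21 423] [462.2 101.7  73. ]
white [291.1 317.3] [279 308  24  22 365] [471.9  54.6  73. ]
loupe [374. 168.  35.]
cup [570.   5.  35.]
jar [549. 327.  35.]
[620. 290.  60.]
[660.  59.  60.]
[440.  22.  60.]
[400. 248.  60.]
```

Emit:
{"api": "arm_command", "payload": {
  "increments": [
    [[2.7,-4.3,0,0.036,0],[2.7,-4.3,0,0.036,0],[2.7,-4.3,0,0.036,0],[2.7,-4.3,0,0.036,0],[2.7,-4.3,0,0.036,0],[2.7,-4.3,0,0.036,0],[2.7,-4.3,-0.5,0.036,0],[2.7,-4.3,-1,0.036,0],[2.7,-4.3,-1,0.036,0],[2.7,-4.3,-1,0.036,0],[2.7,-4.3,-1,0.036,0],[2.7,-4.3,-1,0.036,0]]
  ]
}}

```text
t: 1.6
position: [469.3, 64.7, 197.7]
tcp_rot: [-0.067, 0.704, 0.067, 0.704]
ft_force: [0.7, 0.3, -0.7]
grip_width: -0.5
```

Emit:
{"api": "arm_command", "payload": {
  "increments": [
    [[0,0,0,0,0],[0,0,0,0,0],[0,0,0,0,0]]
  ]
}}

```text
t: 1.98
position: [468.5, 67.2, 198.5]
tcp_rot: [-0.067, 0.704, 0.067, 0.704]
ft_force: [-0.2, -0.1, -0.4]
grip_width: -0.0
```

Run:
```python
from bench import manip
from h import *
S=dict(pos=0)
out=[]
for n in("wrist","top"):
    r=manip.get_image(n);im=r["image"].copy();s=manip.sense()
    for p in([471.5,63.3,73],[461.8,114.1,73],[s["position"][0],s["position"][1],s["position"][2]-22],[s["position"][0],s["position"][1],73]):
        u=toimg(r,p);print(n,p,u.round());cv2.circle(im,tuple(int(x) for x in u),2,(255,0,255),-1)
    out.append(cv2.resize(im[130:400,200:500],None,fx=2,fy=2) if n=="top" else im)
    cv2.imwrite(f"pics/{n}1.png",out[-1][:,:,::-1])
```

```text
wrist [471.5, 63.3, 73] [310. 242.]
wrist [461.8, 114.1, 73] [387. 242.]
wrist [np.float64(468.5330372539847), np.float64(67.25721321198196), np.float64(176.54228161633304)] [316. 306.]
wrist [np.float64(468.5330372539847), np.float64(67.25721321198196), 73] [317. 239.]
top [471.5, 63.3, 73] [424. 257.]
top [461.8, 114.1, 73] [397. 267.]
top [np.float64(468.6056350210935), np.float64(67.23640574675791), np.float64(176.60788656658426)] [432. 248.]
top [np.float64(468.6056350210935), np.float64(67.23640574675791), 73] [422. 259.]
```

View pics/wrist1.png

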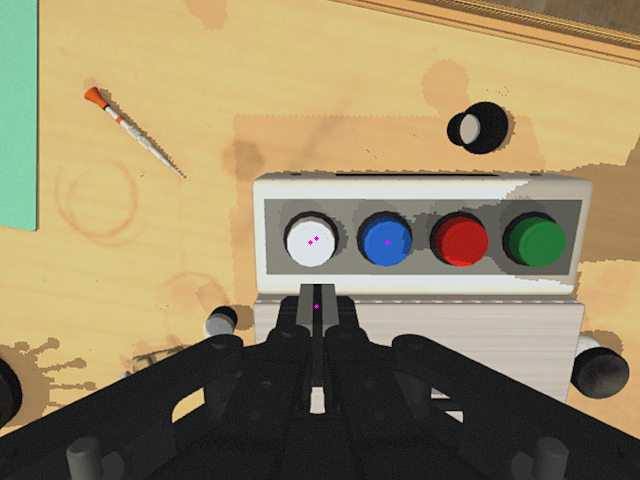

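Wrist view: the white key is at (311,240) and blue at (386,242), matching the predicted points. The shut fingertips are at about (316,290). I'll correct by +3/-4 mm and descend.

Emit:
{"api": "arm_command", "payload": {
  "increments": [
    [[0.3,-0.4,-2,0,0],[0,0,-3,0,0],[0,0,-2.5,0,0],[0,0,-1.2,0,0],[0,0,-0.5,0,0],[0,0,0,0,0],[0,0,0,0,0]]
  ]
}}

```text
t: 2.95
position: [472.6, 62.3, 107.4]
tcp_rot: [-0.067, 0.703, 0.066, 0.705]
ft_force: [0.3, -1.0, 0.2]
grip_width: -0.2
```

Emit:
{"api": "arm_command", "payload": {
  "increments": [
    [[0,0,-0.4,0,0],[0,0,-0.4,0,0],[0,0,-0.3,0,0],[0,0,-0.2,0,0],[0,0,-0.2,0,0],[0,0,0,0,0]]
  ]
}}

```text
t: 3.7
position: [471.7, 62.2, 91.2]
tcp_rot: [-0.066, 0.704, 0.066, 0.704]
ft_force: [-0.2, -0.1, 2.4]
grip_width: -0.1
```

Emit:
{"api": "arm_command", "payload": {
  "increments": [
    [[0,0,-0.2,0,0],[0,0,-0.2,0,0],[0,0,-0.2,0,0],[0,0,0,0,0],[0,0,0,0,0]]
  ]
}}

```text
t: 4.32
position: [471.9, 62.3, 85.5]
tcp_rot: [-0.066, 0.704, 0.066, 0.704]
ft_force: [-1.2, 0.0, 3.7]
grip_width: -0.2
```

Emit:
{"api": "arm_command", "payload": {
  "increments": [
    [[0,0,-0.15,0,0],[0,0,0,0,0],[0,0,0,0,0]]
  ]
}}

```text
t: 4.7
position: [472.0, 62.3, 84.2]
tcp_rot: [-0.066, 0.704, 0.066, 0.704]
ft_force: [-2.8, -0.4, 6.9]
grip_width: 0.0
```

White is on its cushion (force rising to 6.9 N). On to blue.

Emit:
{"api": "arm_command", "payload": {
  "increments": [
    [[0,0,1.2,0,0],[0,0,1.2,0,0],[-0.3,1.6,0,0,0],[-0.4,2.0,0,0,0],[-0.3,1.6,0,0,0],[0,0,0,0,0],[0,0,0,0,0]]
  ]
}}

```text
t: 5.58
position: [461.7, 114.3, 107.6]
tcp_rot: [-0.067, 0.704, 0.067, 0.704]
ft_force: [0.6, -0.6, 0.7]
grip_width: -0.2
```

Run:
```python
from bench import manip
import cv2
im=manip.get_image("side")["image"][200:400,180:440]
cv2.imwrite("pics/side2.png",cv2.resize(im,None,fx=3,fy=3,interpolation=2)[:,:,::-1])
```

```text
(no output)
```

View pics/side2.png

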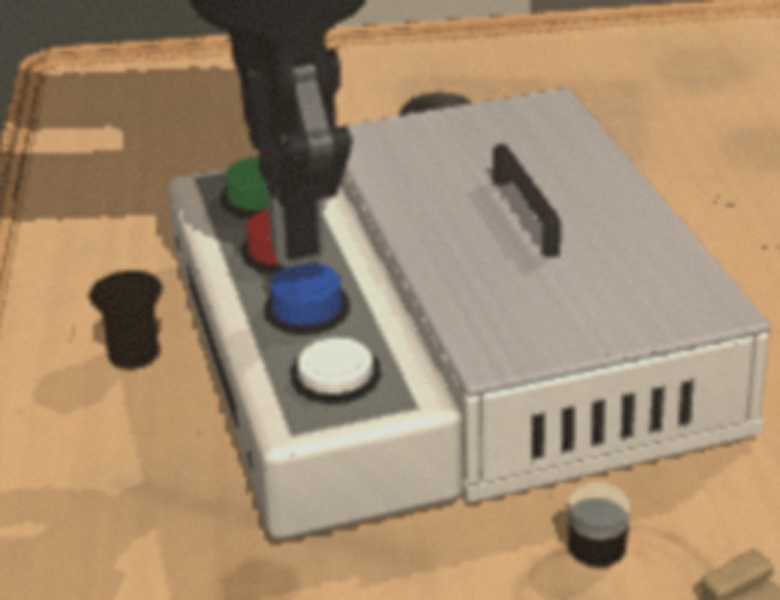

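The white key at (335,365) now stands clearly lower than blue at (306,297). The fingertips hang above blue. Pressing blue.

Emit:
{"api": "arm_command", "payload": {
  "increments": [
    [[0,0,-0.4,0,0],[0,0,-0.4,0,0],[0,0,-0.3,0,0],[0,0,-0.2,0,0],[0,0,-0.2,0,0],[0,0,-0.2,0,0],[0,0,-0.2,0,0],[0,0,-0.2,0,0],[0,0,0,0,0],[0,0,0,0,0]]
  ]
}}

```text
t: 6.88
position: [461.9, 114.3, 86.8]
tcp_rot: [-0.066, 0.704, 0.066, 0.704]
ft_force: [-1.0, -1.8, 0.6]
grip_width: -0.0
```

Emit:
{"api": "arm_command", "payload": {
  "increments": [
    [[0,0,-0.15,0,0],[0,0,0,0,0],[0,0,0,0,0]]
  ]
}}

```text
t: 7.25
position: [462.0, 114.3, 85.5]
tcp_rot: [-0.066, 0.704, 0.066, 0.704]
ft_force: [-1.1, -0.3, 2.6]
grip_width: 0.1
```

Emit:
{"api": "arm_command", "payload": {
  "increments": [
    [[0,0,-0.15,0,0],[0,0,0,0,0],[0,0,0,0,0]]
  ]
}}

```text
t: 7.62
position: [462.0, 114.3, 84.1]
tcp_rot: [-0.066, 0.704, 0.066, 0.704]
ft_force: [-3.3, -1.4, 6.4]
grip_width: 0.1
```

Blue is on its cushion (6.4 N). Lift high over red to green.

Emit:
{"api": "arm_command", "payload": {
  "increments": [
    [[0,0,1.2,0,0],[0,0,1.4,0,0],[0,0,1.4,0,0],[-0.45,2.5,0,0,0],[-0.5,2.6,0,0,0],[-0.5,2.6,0,0,0],[-0.5,2.5,0,0,0],[0,0,0,0,0],[0,0,0,0,0]]
  ]
}}

```text
t: 8.75
position: [442.5, 215.9, 124.2]
tcp_rot: [-0.067, 0.704, 0.067, 0.704]
ft_force: [-0.4, 0.7, 0.7]
grip_width: -0.0
```

Run:
```python
from bench import manip
import cv2
a=manip.get_image("side")["image"][200:400,200:360];b=manip.get_image("wrist")["image"][150:350,150:600]
a=cv2.resize(a,None,fx=2,fy=2,interpolation=2)
b=cv2.resize(b,(450,200));b=cv2.copyMakeBorder(b,0,200,0,0,0)
cv2.imwrite("pics/s3.png",cv2.hconcat([a,b])[:,:,::-1])
```

```text
(no output)
```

View pics/s3.png

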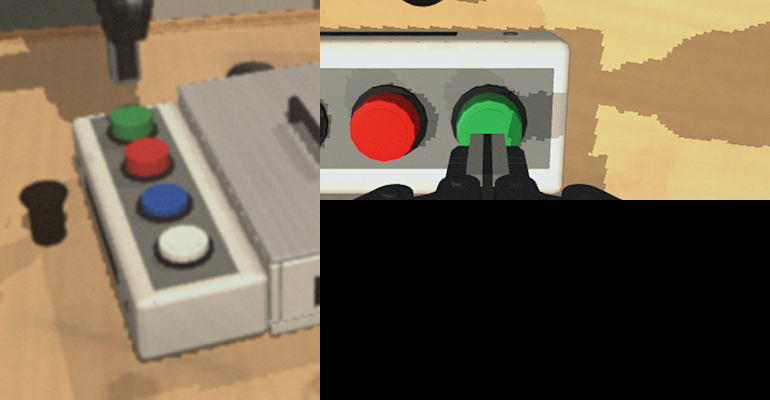

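Side crop: blue (165,200) and white (184,244) sit low, red (147,157) and green (131,124) are up. Wrist crop: the fingers at (487,150) are centred on green at (488,128). Pressing green.

Emit:
{"api": "arm_command", "payload": {
  "increments": [
    [[0,0,-0.8,0,0],[0,0,-0.8,0,0],[0,0,-0.6,0,0],[0,0,-0.4,0,0],[0,0,-0.2,0,0],[0,0,-0.2,0,0],[0,0,-0.2,0,0],[0,0,-0.2,0,0],[0,0,-0.2,0,0],[0,0,-0.2,0,0],[0,0,0,0,0],[0,0,0,0,0]]
  ]
}}

```text
t: 10.35
position: [442.4, 216.3, 85.9]
tcp_rot: [-0.066, 0.704, 0.066, 0.704]
ft_force: [-1.1, -1.0, 2.6]
grip_width: 0.2
```

Emit:
{"api": "arm_command", "payload": {
  "increments": [
    [[0,0,-0.15,0,0],[0,0,0,0,0],[0,0,0,0,0]]
  ]
}}

```text
t: 10.72
position: [442.4, 216.3, 84.6]
tcp_rot: [-0.066, 0.704, 0.066, 0.704]
ft_force: [-2.5, -0.6, 5.6]
grip_width: 0.0
```

Green is on its cushion too. Lift clear and check.

Emit:
{"api": "arm_command", "payload": {
  "increments": [
    [[0,0,1.2,0,0],[0,0,2,0,0],[0,0,3,0,0],[0,0,3,0,0],[0,0,3,0,0],[0,0,2,0,0],[0,0,0,0,0],[0,0,0,0,0],[0,0,0,0,0]]
  ]
}}

```text
t: 11.85
position: [441.6, 216.0, 224.9]
tcp_rot: [-0.067, 0.705, 0.066, 0.703]
ft_force: [-0.4, 0.1, -0.3]
grip_width: -0.0
```

Run:
```python
from bench import manip
import cv2
im=manip.get_image("side")["image"][200:400,180:440]
cv2.imwrite("pics/side4.png",cv2.resize(im,None,fx=3,fy=3,interpolation=2)[:,:,::-1])
```

```text
(no output)
```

View pics/side4.png

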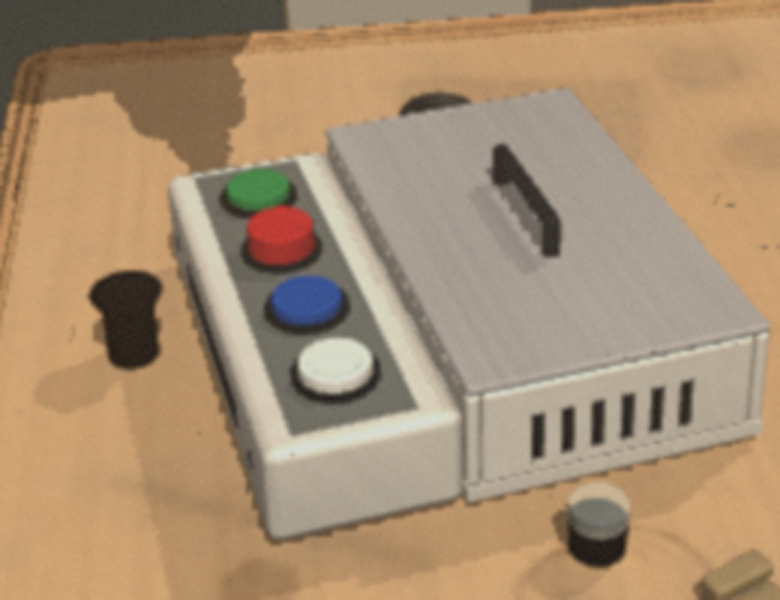

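Green (258,190), blue (306,302) and white (335,366) are down and red (281,236) is up. The lid, jar, cup and loupe have not moved and the hand is clear. Handing in.

```bash
python3 -c "
from bench import manip
print(manip.close_job())"
```

```text
the job is handed in; nothing more can be done
None
```

I pressed the white, blue and green keys in that order with the shut fingertips. Each went down onto its cushion, and the vertical force readings peaked at 6.9, 6.4 and 5.6 N, against the 20 N limit.

The last side picture shows those three keys down and the red key up. The lid, jar, cup and loupe look unmoved. The hand finished about 15 cm above the keys with no contact force, and the job was handed in at about 12 s.

The raw key positions from the side and top cameras differed by about 10 mm in y. I put this down to the visible sides of the keys in the side view and used the top view, which the wrist picture confirmed for white and blue. No check failed. The key travel itself I could judge only from pictures and forces.

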